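# Change the label unwinder over to the narrow roll

### The arm

A 7-joint arm with a two-finger parallel gripper is mounted at the origin on a cart in front of the work surface, level with it; the furniture and walls round the work are solid. World frame = base frame: x ahead of the robot, y to its left, z up, the work surface at z = 0. Lengths are in m, angles in degrees, forces in N, time in s.
With the tool pointing down it reaches from about 0.425 to 0.875 m from the base axis. Payload 9.9 kg.
Tool frame: the origin (TCP) lies midway between the tips of the shut fingers; the grasp point (between the pads) lies 19 mm behind it (manip.grip_depth is the distance from the TCP to the grasp point, in m); z points along the fingers, y is the direction in which the jaws open and shut (so a half turn about z gives the same grasp; the last joint's range is limited). The gripper opens to 85 mm and grips with 20 to 120 N. Pads are 22 mm wide; open, the fingers measure 114 mm over their backs; the gripper's body (76 mm by 85 mm) begins 54 mm behind the grasp point. The pads swing forward as they close: fully open they stand 13 mm farther back than shut.
Start: joints at [-69.889, 32.985, 1.427, 82.34, -0.859, 64.687, -3.237], TCP at [0.284, 0.612, 0.231] pointing down, gripper open.
Joint ranges: [-157.87, 157.87], [-19.46, 123.44], [-87.15, 90], [11.01, 140.99], [-62.26, 242.26], [9.8, 113.94], [-161.44, 161.44]. Speed limits (degrees/s): [127.2, 127.2, 172.46, 172.46, 180, 180, 180].

### API

Orientations are given as a 3x3 rotation matrix whose columns are the frame's x, y, z axes.
In Python, from cell import monitor, vision, workorder, manip gives the robot as it stands.
- The arm moves only by the tool move_arm, never from a script. Its argument "rows" is a list of rows, each a list of 3 entries, a list of its own where there are three numbers: the shift along the tool's x, y, z in m, then the turn, a rotation vector about the tool's x, y, z in degrees, then the opening, from 0 (shut) to 1 (fully open). A call has 1 to 10 rows; each row is the pose to reach, as a shift and turn from the pose commanded when the call began, along the tool's axes at that moment; what a row does not reach only later rows make up. A row lasts 1/10 s, in which the tool goes at most 50 mm and 8.59 degrees, less where a joint would pass 70% of its speed; a pose out of reach is approached as far as the arm can. A call with a gripper value outside its range is refused whole. The fingers move at their own pace and stop on an object; "grip_force" is the grip in N (left out, the last holds). Time passes only in rows, so rows that repeat a pose let the fingers close. It gives the time, the measured TCP pose, the force and the opening at its end, in the units of the state.
- monitor.read_state(): the state, without advancing time (a new reading comes with each control period).
- vision.snapshot(name): name is "side" or "top" or "wrist"; returns the picture (420x560x3 uint8, blue, green, red); there is no depth.
- vision.calibration(name): a dict with "mtx" (3x3 intrinsics, pixels), "R" (3x3) and "t" (3): a world point X has camera coordinates R X + t; the wrist camera has in their place "tool_from_camera" (4x4, takes a point from camera to tool coordinates, whose origin is the TCP and whose axes are the flange's). Camera axes: x right, y down, z forward; pixel columns grow to the right and rows downward; lengths in m; the calibration is good to about 2 mm. A picture is of the moment at which its call begins: read the wrist's pose just before it. calibration takes no time and is no camera call.
- workorder.hand_in(): hands the job in, once; it reports no verdict.
The state is a dict: "time": time; "joints": joint angles; "dq": joint speeds; "tau": joint torques, N m; "tcp_pos": TCP position; "ee_rot": TCP orientation; "wrist_force": force on the tool from outside, world axes, zero at the start; "torque": the same for the moment, N m; "gripper_width": finger opening in m.
Only numpy, scipy, OpenCV 4.12 (cv2) and the standard library are available. Lean on these libraries where they do the work, as an engineer would, in place of code of your own. Each camera call takes 0.05 s, during which the arm holds its last target. There are 200 camera calls.

### The job

Change the label unwinder over from the wide labels to the narrow ones: take the keeper off the spindle, and swap the wide roll on the unwinder with the narrow roll on the storage post; the clear bench in front of the bag sealer is free for setting things down on the way. The narrow roll needs its spacer ring under it on the platter so that the labels run at the right height, and the keeper goes back on top of the roll, knob up; the wide roll ends on the storage post, flat on its foot. Do not disturb the date stamp, the brown tape or the sugar shaker standing nearby.

Things in the scene. Friction and masses are not known exactly. Their poses are not given: they have to be found in the camera images.
- unwinder: Fixed label unwinder: grey base plate, top at 14 mm, on it an aluminium platter 84 mm across, top at 20 mm, with an upright steel spindle 14 mm thick, tapered tip at 84 mm. Origin: bench level under the spindle axis; z up. Base spans x -57 to +168, y -56 to +56 mm; guide rollers, peel blade and sensor stand at x over 83 mm, to 74 mm high. Starts with wide roll, keeper on top.
- storage_post: Fixed storage post for one roll: round dark steel foot 90 mm across, its top at 10 mm, with an upright steel post 14 mm thick in the middle, tapered tip at 65 mm. Origin: bench level under the post's axis; z up. Starts with the narrow roll (underside at 10 mm) and the spacer on that (underside at 38 mm).
- bag_sealer: Fixed blue-grey bag sealer, 400 x 94 mm; 0.11 m high at its left end, its raised arm slopes up to 0.26 m at the right end (tip 0.66 m from the robot, 20 degrees right). Origin: bench level under its middle. The bench in front of it, between unwinder and storage post, is clear: 0.42 to 0.47 m ahead of the robot and 80 mm to either side of its middle line.
- wide_roll: Wide roll of white labels on a cream liner, 66 mm outside diameter, 42 mm high, standing on its end, with a 26 mm bore through its cardboard core; 0.13 kg. Origin: middle of the underside; z along the bore, up. Starts on the unwinder, underside at 20 mm, under the keeper.
- narrow_roll: Narrow roll of white labels on a cream liner, 60 mm outside diameter, 28 mm high, standing on its end, with a 26 mm bore through its cardboard core; 0.08 kg. Origin: middle of the underside; z along the bore, up. Starts on the storage post under the spacer.
- spacer: Spacer: plain aluminium ring, 50 mm outside diameter, 24 mm bore, 14 mm high; 0.05 kg. Origin: middle of the underside; z along the bore, up. Starts on top of the narrow roll, on the storage post.
- keeper: Keeper: black plastic flange 52 mm across and 5 mm thick, with a knob (hub) on top, 32 mm across, up to 32 mm above the underside; a 21 mm bore goes right through both; 0.05 kg. Origin: middle of the underside; z along the bore, up (knob up). Starts on the wide roll, round the spindle, underside at 62 mm.
- date_stamp: Bystander: self-inking stamp, green cap on a black frame, 40 x 56 x 80 mm; origin at the middle of the underside. Leave where it stands.
- tape_spare: Bystander: roll of brown packing tape lying flat, 90 mm across, 48 mm high; origin at the middle of the underside. Leave where it lies.
- sugar_dredger: Bystander: round steel sugar shaker with a domed, pierced top, 70 mm across, 116 mm high; origin at the middle of the underside. Leave where it stands.
There are look-alikes about, which are no part of the job. Several things have the shape of the spacer; the one meant has the colours described above.

How it is judged:
By the outcome, as a careful person would: the job done as asked, in the order asked, and still so for the second after the job is handed in, with the robot touching nothing.
It also fails if it takes over 134 s, if anything falls off the work surface, if the arm or the gripper's body presses on something with over 40 N, if the wrist force passes 120 N, or if a joint passes its speed limit or range.

## Working session

There is one attempt and no reset: what is moved stays moved. The work goes in short steps, Python scripts to look and compute and a tool call to move; the robot and the scene stay as the last step left them, time stands still between calls to the robot, and variables do not carry over. Pictures are saved under pics/ and viewed, about 12 in all and at most 16, crops included, and the job is handed in when it is done.

Besides the shell and the picture viewer there is one more tool, called after ">>>" as a command line: name --argument value ..., lists and objects as JSON in quotes. move_arm: Moves the arm, as the interface text tells. Its arguments: {"type":"object","properties":{"rows":{"type":"array","items":{"type":"array"}},"grip_force":{"type":"number"}},"required":["rows"]}

```bash
ls; mkdir -p pics; python3 - <<'E'
from cell import monitor, vision, workorder, manip
import cv2,numpy as np
np.set_printoptions(precision=4,suppress=True)
s=monitor.read_state();print(s['time'],s['tcp_pos'],s['ee_rot'],manip.grip_depth)
for n in('side','top'):
    cv2.imwrite(f'pics/{n}0.png',vision.snapshot(n)); c=vision.calibration(n); print(n,c['mtx'],c['R'],c['t'])
print(vision.calibration('wrist'))
E
```

```text
pics
0.0 [0.2841 0.6118 0.2304] [[-0.907   0.4212 -0.0006]
 [ 0.4212  0.907  -0.0015]
 [-0.0001 -0.0017 -1.    ]] 0.0187
side [[424.3717   0.     285.6961]
 [  0.     424.3717 211.9203]
 [  0.       0.       1.    ]] [[-0.9996  0.0282  0.0058]
 [ 0.0076  0.4537 -0.8911]
 [-0.0278 -0.8907 -0.4537]] [0.5191 0.1292 1.0886]
top [[395.4366   0.     282.0877]
 [  0.     395.4366 204.0799]
 [  0.       0.       1.    ]] [[ 0.1021 -0.9948  0.0043]
 [-0.9693 -0.1005 -0.2246]
 [ 0.2238  0.0188 -0.9744]] [-0.1766  0.5149  0.8764]
{'mtx': array([[301.7513,   0.    , 282.1985],
       [  0.    , 301.7513, 212.3208],
       [  0.    ,   0.    ,   1.    ]]), 'tool_from_camera': array([[ 0.0006, -0.9623, -0.2719,  0.0693],
       [ 1.    ,  0.0004,  0.0006,  0.0014],
       [-0.0005, -0.2719,  0.9623, -0.1424],
       [ 0.    ,  0.    ,  0.    ,  1.    ]])}
```

View pics/side0.png

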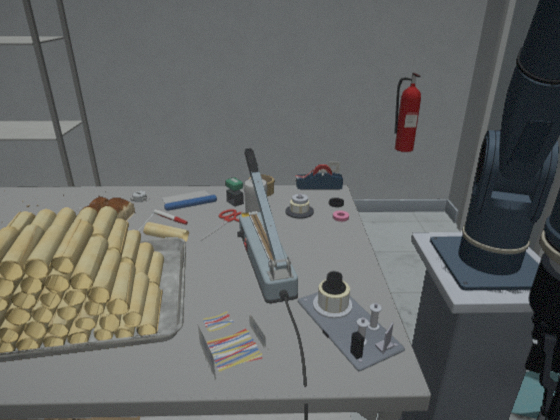

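View pics/top0.png

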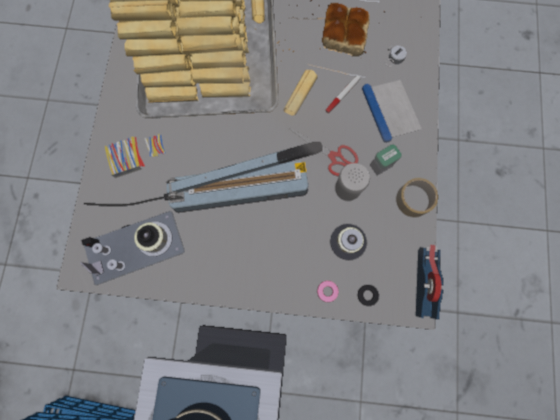

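Top view: the unwinder with the black keeper on the wide roll is at (150,236). The storage post is at (350,241), and its aluminium ring sits on the narrow roll. Spacer-shaped candidates are the silver ring at (350,240), the pink ring at (328,291) and the black ring at (368,295). The silver one fits, since it is plain aluminium and sits on the narrow roll. I'll confirm that in an enlarged crop.

```bash
cat > h.py <<'E'
from cell import monitor, vision, workorder, manip
import cv2,numpy as np
np.set_printoptions(precision=4,suppress=True)
def cam(n):
    c=vision.calibration(n)
    if n=='wrist':
        s=monitor.read_state();T=c['tool_from_camera'];R=np.array(s['ee_rot'])
        Rw=R@T[:3,:3];o=np.array(s['tcp_pos'])+R@T[:3,3]
        return c['mtx'],Rw.T,-Rw.T@o
    return c['mtx'],np.array(c['R']),np.array(c['t'])
def ray(C,uv,z):
    K,R,t=C;o=-R.T@t;d=R.T@np.linalg.inv(K)@np.array([*uv,1.]);return o+d*(z-o[2])/d[2]
def proj(C,X):
    K,R,t=C;p=K@(R@np.asarray(X)+t);return p[:2]/p[2]
def pose(): 
    s=monitor.read_state();print('t',round(s['time'],2),'tcp',s['tcp_pos'],'w',s['gripper_width'],'F',s['wrist_force']);return s
def go(target,yaw=None):
    "shift in tool axes (and turn about tool z) to reach a world target TCP"
    s=monitor.read_state();R=np.array(s['ee_rot']);print('shift',R.T@(np.array(target)-s['tcp_pos']))
E
python3 - <<'E'
from h import *
C=cam('top');im=cv2.imread('pics/top0.png')
a=cv2.resize(im[205:265,115:185],None,fx=6,fy=6,interpolation=cv2.INTER_CUBIC)
b=cv2.resize(im[210:310,315:385],None,fx=5,fy=5,interpolation=cv2.INTER_CUBIC)
o=np.zeros((500,800,3),np.uint8);o[:360,:420]=a;o[:500,430:780]=b;cv2.imwrite('pics/crop.png',o)
for n,uv,z in(('unw',(150,236),.067),('post',(350,240),.052),('date',(388,156),.08),('sugar',(354,176),.116),('pink',(328,291),.014),('black',(368,295),.014)):print(n,ray(C,uv,z))
E
```

```text
unw [0.4222 0.1713 0.067 ]
post [ 0.4625 -0.2893  0.052 ]
date [ 0.6682 -0.3619  0.08  ]
sugar [ 0.5985 -0.2786  0.116 ]
pink [ 0.3421 -0.2514  0.014 ]
black [ 0.3425 -0.346   0.014 ]
```

View pics/crop.png

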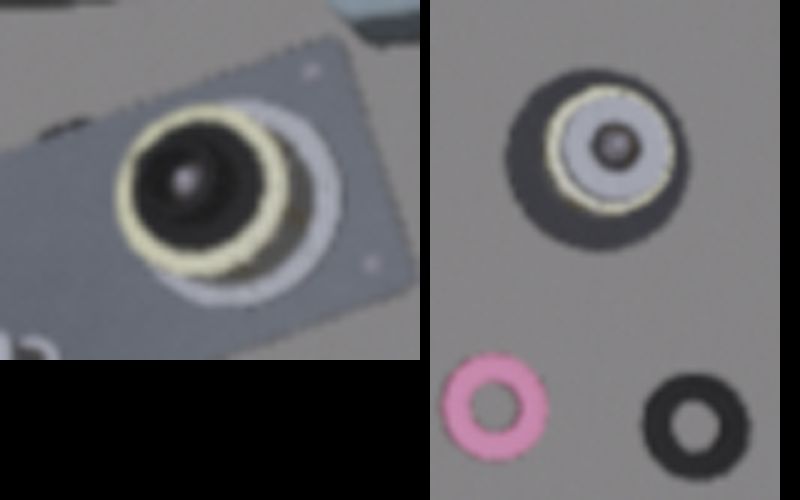

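The crop confirms it: the aluminium spacer lies on the cream narrow roll on the post, and the pink and black rings are decoys.

```bash
python3 - <<'E'
from h import *
C=cam('top')
for n,uv,z in(('wide',(148.8,236.7),.062),('platter',(154.8,238.5),.02),('spacer',(352,239.6),.052),('foot',(348.5,242),.01),('sealer front L',(170,211),.08),('sealer front R',(308,193),.08)):print(n,ray(C,uv,z))
go([.425,.168,.17])
E
```

```text
wide [0.4209 0.1755 0.062 ]
platter [0.4227 0.175  0.02  ]
spacer [ 0.464  -0.2938  0.052 ]
foot [ 0.4637 -0.2927  0.01  ]
sealer front L [0.4826 0.1314 0.08  ]
sealer front R [ 0.5579 -0.1804  0.08  ]
shift [-0.3147 -0.3431  0.0611]
```

>>> move_arm --rows '[[[-0.309, -0.338, 0.061], [0, 0, -24.9], 1], [[-0.309, -0.338, 0.061], [0, 0, -24.9], 1], [[-0.309, -0.338, 0.061], [0, 0, -24.9], 1], [[-0.309, -0.338, 0.061], [0, 0, -24.9], 1], [[-0.309, -0.338, 0.061], [0, 0, -24.9], 1], [[-0.309, -0.338, 0.061], [0, 0, -24.9], 1], [[-0.309, -0.338, 0.061], [0, 0, -24.9], 1], [[-0.309, -0.338, 0.061], [0, 0, -24.9], 1], [[-0.309, -0.338, 0.061], [0, 0, -24.9], 1], [[-0.309, -0.338, 0.061], [0, 0, -24.9], 1]]' --grip_force 30

```text
time: 1.1
tcp_pos: [0.4228, 0.1695, 0.1696]
ee_rot: [[-1.0, 0.007, -0.001], [0.007, 1.0, -0.003], [0.001, -0.003, -1.0]]
wrist_force: [0.7, 0.9, 0.9]
gripper_width: 0.0852
```

>>> move_arm --rows '[[[0, 0, 0], [0, 0, 0], 1], [[0, 0, 0], [0, 0, 0], 1], [[0, 0, 0], [0, 0, 0], 1]]'

```text
time: 1.4
tcp_pos: [0.4219, 0.1772, 0.1704]
ee_rot: [[-1.0, -0.002, 0.0], [-0.002, 1.0, 0.001], [-0.0, 0.001, -1.0]]
wrist_force: [-0.2, 0.0, 0.1]
gripper_width: 0.0855
```

```bash
python3 - <<'E'
from h import *
s=pose();print(s['ee_rot']);C=cam('wrist');im=vision.snapshot('wrist');cv2.imwrite('pics/w1.png',im)
print(proj(C,[.422,.175,.067]))
E
```

```text
t 1.4 tcp [0.4219 0.1772 0.1704] w 0.08546690704836205 F [-0.239  0.019  0.141]
[[-1.     -0.0022  0.0001]
 [-0.0022  1.      0.0008]
 [-0.0001  0.0008 -1.    ]]
[277.6251 211.4418]
```

View pics/w1.png

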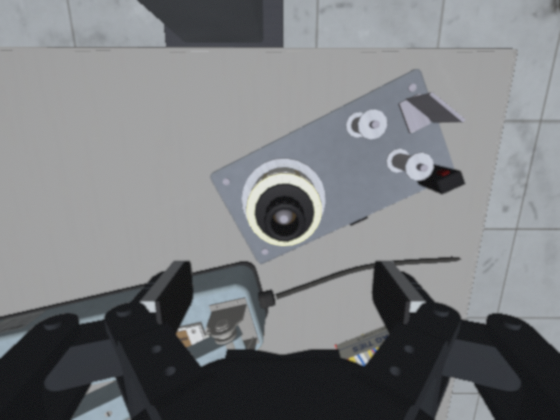

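The keeper flange and roll are seen at about (284,210), against a prediction of (278,211). Fitting ellipses for a better centre.

```bash
cat >> h.py <<'E'
def ell(mask,near,amin=300):
    cs,_=cv2.findContours(mask.astype(np.uint8),cv2.RETR_EXTERNAL,cv2.CHAIN_APPROX_NONE)
    cs=[c for c in cs if cv2.contourArea(c)>amin]
    c=min(cs,key=lambda c:np.hypot(*(np.array(cv2.minAreaRect(c)[0])-near)))
    return cv2.fitEllipse(cv2.convexHull(c))
E
python3 - <<'E'
from h import *
im=cv2.imread('pics/w1.png').astype(int);C=cam('wrist');b,g,r=im[...,0],im[...,1],im[...,2]
cream=(r-b>20)&(r>140)&(np.hypot(*(np.indices(b.shape)-np.array([205,284])[:,None,None]))<70)
e=ell(cream,(284,205));print('roll',e,ray(C,e[0],.062))
blk=(im.max(2)<60)&(np.hypot(*(np.indices(b.shape)-np.array([205,284])[:,None,None]))<60)
e=ell(blk,(284,212));print('flange',e,ray(C,e[0],.067))
# platter bright grey
for p in ((283,195),):print('platter',ray(C,p,.02))
tip=(g>90)&(np.hypot(*(np.indices(b.shape)-np.array([216,285])[:,None,None]))<12)
ys,xs=np.nonzero(tip);print('tip',xs.mean(),ys.mean(),ray(C,(xs.mean(),ys.mean()),.084))
E
```

```text
Traceback (most recent call last):
  File "h.py", line 23, in ell
    c=min(cs,key=lambda c:np.hypot(*(np.array(cv2.minAreaRect(c)[0])-near)))
ValueError: min() iterable argument is empty
```

```bash
python3 - <<'E'
from h import *
im=cv2.imread('pics/w1.png').astype(int);C=cam('wrist');b,g,r=im[...,0],im[...,1],im[...,2]
print(im[210,240:330:3].tolist())
D=lambda x,y:np.hypot(*(np.indices(b.shape)-np.array([y,x])[:,None,None]))
blk=(im.max(2)<60)&(D(284,212)<45)
e=ell(blk,(284,212));print('flange',e,ray(C,e[0],.067))
cream=(r-b>12)&(r>130)&(D(284,205)<60)
print(cream.sum()); e=ell(cream,(284,205),50);print('roll',e,ray(C,e[0],.062))
tip=(g>90)&(D(285,216)<12)
ys,xs=np.nonzero(tip);print('tip',xs.mean(),ys.mean(),ray(C,(xs.mean(),ys.mean()),.084))
E
```

```text
[[149, 139, 132], [175, 165, 160], [194, 208, 205], [215, 228, 226], [213, 226, 224], [103, 111, 110], [52, 50, 50], [53, 50, 50], [51, 48, 48], [26, 25, 26], [43, 42, 41], [53, 50, 49], [48, 45, 45], [63, 58, 59], [85, 79, 81], [85, 80, 81], [71, 68, 67], [49, 47, 47], [47, 44, 44], [50, 47, 48], [32, 29, 29], [38, 36, 36], [52, 49, 49], [52, 49, 49], [58, 58, 58], [195, 215, 213], [215, 229, 227], [205, 215, 214], [162, 152, 147], [144, 133, 127]]
flange ((283.98822021484375, 212.0355987548828), (54.16461181640625, 55.93207931518555), 88.55455017089844) [0.4224 0.1803 0.067 ]
845
roll ((283.5256652832031, 208.80262756347656), (73.13690948486328, 74.72730255126953), 89.68085479736328) [0.421  0.1799 0.062 ]
tip 283.47222222222223 216.78472222222223 [0.4216 0.1798 0.084 ]
```

>>> move_arm --rows '[[[0, 0.002, 0.04], [0, 0, 0], 1], [[0, 0.002, 0.08], [0, 0, 0], 1], [[0, 0.002, 0.102], [0, 0, 0], 1], [[0, 0.002, 0.102], [0, 0, 0], 0.6], [[0, 0.002, 0.102], [0, 0, 0], 0.2], [[0, 0.002, 0.102], [0, 0, 0], 0.2], [[0, 0.002, 0.102], [0, 0, 0], 0.2], [[0, 0.002, 0.102], [0, 0, 0], 0.2], [[0, 0.002, 0.102], [0, 0, 0], 0.2], [[0, 0.002, 0.102], [0, 0, 0], 0.2]]' --grip_force 30

```text
time: 2.45
tcp_pos: [0.423, 0.1781, 0.0698]
ee_rot: [[-1.0, 0.0, 0.003], [0.0, 1.0, 0.002], [-0.003, 0.002, -1.0]]
wrist_force: [-0.8, -0.2, 6.1]
gripper_width: 0.0318
```

>>> move_arm --rows '[[[0, 0, -0.02], [0, 0, 0], 0.2], [[0, 0, -0.045], [0, 0, 0], 0.2], [[0, 0, -0.06], [0, 0, 0], 0.2], [[-0.022, -0.045, -0.06], [0, 0, 0], 0.2], [[-0.022, -0.09, -0.06], [0, 0, 0], 0.2], [[-0.022, -0.135, -0.04], [0, 0, 0], 0.2], [[-0.022, -0.18, -0.02], [0, 0, 0], 0.2], [[-0.022, -0.215, 0], [0, 0, 0], 0.2], [[-0.022, -0.233, 0.03], [0, 0, 0], 0.2], [[-0.022, -0.233, 0.03], [0, 0, 0], 0.2]]'

```text
time: 3.45
tcp_pos: [0.4428, -0.0584, 0.0368]
ee_rot: [[-1.0, 0.005, -0.003], [0.005, 1.0, -0.001], [0.003, -0.001, -1.0]]
wrist_force: [-1.1, 0.7, 0.7]
gripper_width: 0.0321
```

```bash
python3 - <<'E'
from h import *
pose();im=np.hstack([vision.snapshot(n)[60:380] if n=='side' else vision.snapshot(n)[60:380] for n in('side','top')])
cv2.imwrite('pics/s1.png',cv2.resize(im,(800,229),interpolation=cv2.INTER_AREA))
E
```

```text
t 3.45 tcp [ 0.4428 -0.0584  0.0368] w 0.032124267351579805 F [-1.1047  0.6997  0.6699]
```

View pics/s1.png

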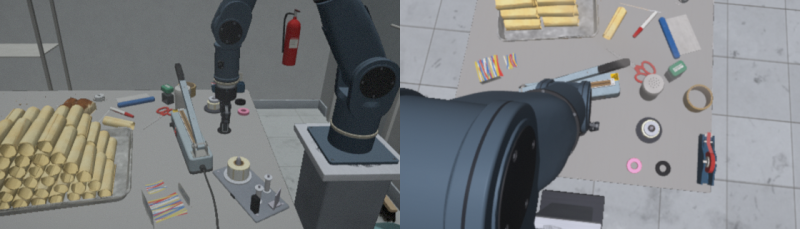

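>>> move_arm --rows '[[[0, 0.005, 0.01], [0, 0, 0], 0.2], [[0, 0.005, 0.02], [0, 0, 0], 0.2], [[0, 0.005, 0.025], [0, 0, 0], 0.2], [[0, 0.005, 0.028], [0, 0, 0], 0.2], [[0, 0.005, 0.028], [0, 0, 0], 0.2]]'

```text
time: 4.05
tcp_pos: [0.444, -0.0503, 0.01]
ee_rot: [[-1.0, -0.0, -0.001], [-0.0, 1.0, -0.0], [0.001, -0.0, -1.0]]
wrist_force: [-0.4, -0.2, -0.9]
gripper_width: 0.0319
```

>>> move_arm --rows '[[[0, 0, 0.002], [0, 0, 0], 0.2], [[0, 0, 0.002], [0, 0, 0], 0.6], [[0, 0, 0.002], [0, 0, 0], 0.8], [[0, 0, 0.002], [0, 0, 0], 0.8], [[0, 0, -0.03], [0, 0, 0], 0.9], [[0, 0, -0.07], [0, 0, 0], 1], [[0.01, 0.03, -0.11], [0, 0, 0], 1], [[0.02, 0.075, -0.13], [0, 0, 0], 1], [[0.023, 0.12, -0.15], [0, 0, 0], 1], [[0.023, 0.165, -0.16], [0, 0, 0], 1]]'

```text
time: 5.05
tcp_pos: [0.421, 0.116, 0.1724]
ee_rot: [[-1.0, 0.001, 0.003], [0.001, 1.0, 0.001], [-0.003, 0.001, -1.0]]
wrist_force: [2.0, 0.6, -1.6]
gripper_width: 0.0855
```

>>> move_arm --rows '[[[0, 0.04, 0], [0, 0, 0], 1], [[0, 0.063, 0], [0, 0, 0], 1], [[0, 0.063, 0], [0, 0, 0], 1], [[0, 0.063, 0], [0, 0, 0], 1]]'

```text
time: 5.45
tcp_pos: [0.4209, 0.1775, 0.1702]
ee_rot: [[-1.0, -0.001, -0.0], [-0.001, 1.0, -0.0], [0.0, -0.0, -1.0]]
wrist_force: [0.3, 0.0, -0.8]
gripper_width: 0.0857
```

```bash
cat >> h.py <<'E'
def rgb(im): im=im.astype(int);return im[...,0],im[...,1],im[...,2]
def D(x,y): return np.hypot(*(np.indices((420,560))-np.array([y,x])[:,None,None]))
def roll(im,C,guess,z,rad=55):
    b,g,r=rgb(im);u,v=proj(C,[*guess,z])
    e=ell((r-b>4)&(r>130)&(D(u,v)<rad),(u,v),40);print('roll',np.round(e[0],1),np.round(e[1],1),ray(C,e[0],z));return e
E
python3 - <<'E'
from h import *
pose();C=cam('wrist');im=vision.snapshot('wrist');cv2.imwrite('pics/w2.png',im)
roll(im,C,(.421,.18),.062)
u,v=proj(C,[.4218,.18,.084]).astype(int);print(u,v)
E
```

```text
t 5.45 tcp [0.4209 0.1775 0.1702] w 0.08567989626004312 F [ 0.2849  0.0248 -0.7899]
roll [283.5 210. ] [74.1 75.7] [0.421  0.1801 0.062 ]
283 218
```

View pics/w2.png

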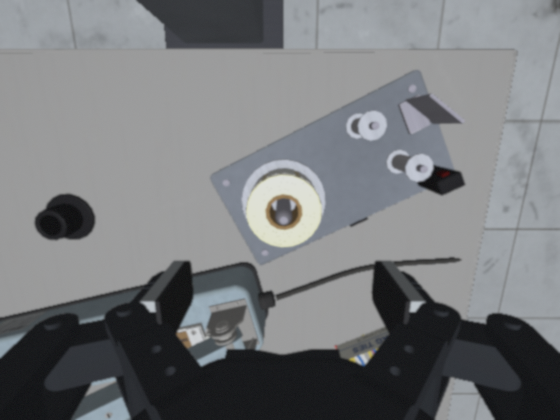

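>>> move_arm --rows '[[[0, 0.0025, 0.045], [0, 0, 0], 1], [[0, 0.0025, 0.09], [0, 0, 0], 1], [[0, 0.0025, 0.125], [0, 0, 0], 1], [[0, 0.0025, 0.145], [0, 0, 0], 1], [[0, 0.0025, 0.145], [0, 0, 0], 0.6], [[0, 0.0025, 0.145], [0, 0, 0], 0.6], [[0, 0.0025, 0.145], [0, 0, 0], 0.6], [[0, 0.0025, 0.145], [0, 0, 0], 0.6], [[0, 0.0025, 0.145], [0, 0, 0], 0.6]]'

```text
time: 6.4
tcp_pos: [0.4218, 0.1801, 0.0262]
ee_rot: [[-1.0, 0.0, 0.002], [0.0, 1.0, 0.001], [-0.002, 0.001, -1.0]]
wrist_force: [0.1, -0.2, -1.7]
gripper_width: 0.0652
```

>>> move_arm --rows '[[[0, 0, -0.02], [0, 0, 0], 0.6], [[0, 0, -0.05], [0, 0, 0], 0.6], [[0, 0, -0.08], [0, 0, 0], 0.6], [[0, 0, -0.08], [0, 0, 0], 0.6], [[-0.01, -0.045, -0.08], [0, 0, 0], 0.6], [[-0.021, -0.09, -0.08], [0, 0, 0], 0.6], [[-0.021, -0.12, -0.055], [0, 0, 0], 0.6], [[-0.021, -0.133, -0.025], [0, 0, 0], 0.6], [[-0.021, -0.133, 0.005], [0, 0, 0], 0.6], [[-0.021, -0.133, 0.015], [0, 0, 0], 0.6]]'

```text
time: 7.4
tcp_pos: [0.4409, 0.0463, 0.0081]
ee_rot: [[-1.0, 0.001, -0.003], [0.001, 1.0, -0.001], [0.003, -0.001, -1.0]]
wrist_force: [-0.8, -0.3, -1.6]
gripper_width: 0.0655
```

>>> move_arm --rows '[[[0, 0, 0.003], [0, 0, 0], 0.6], [[0, 0, 0.004], [0, 0, 0], 0.6], [[0, 0, 0.004], [0, 0, 0], 0.6]]'

```text
time: 7.7
tcp_pos: [0.4427, 0.0475, 0.0071]
ee_rot: [[-1.0, -0.001, 0.001], [-0.001, 1.0, 0.0], [-0.001, 0.0, -1.0]]
wrist_force: [0.1, 0.7, -1.0]
gripper_width: 0.0656
```

>>> move_arm --rows '[[[0, 0, 0.0015], [0, 0, 0], 0.6], [[0, 0, 0.0015], [0, 0, 0], 1], [[0, 0, 0.0015], [0, 0, 0], 1], [[0, 0, 0.0015], [0, 0, 0], 1], [[0, 0, -0.03], [0, 0, 0], 1], [[0, 0, -0.07], [0, 0, 0], 1], [[0, 0, -0.11], [0, 0, 0], 1], [[-0.01, -0.045, -0.13], [0, 0, 0], 1], [[-0.02, -0.09, -0.15], [0, 0, 0], 1], [[-0.02, -0.14, -0.15], [0, 0, 0], 1]]'

```text
time: 8.7
tcp_pos: [0.4648, -0.0936, 0.1592]
ee_rot: [[-1.0, -0.002, 0.006], [-0.002, 1.0, -0.0], [-0.006, -0.0, -1.0]]
wrist_force: [1.7, -0.0, -0.5]
gripper_width: 0.0853
```

>>> move_arm --rows '[[[0, -0.045, 0], [0, 0, 0], 1], [[0, -0.09, 0], [0, 0, 0], 1], [[0, -0.135, 0], [0, 0, 0], 1], [[0, -0.18, 0], [0, 0, 0], 1], [[0, -0.2, 0], [0, 0, 0], 1], [[0, -0.2, 0], [0, 0, 0], 1], [[0, -0.2, 0], [0, 0, 0], 1]]'

```text
time: 9.4
tcp_pos: [0.4618, -0.2923, 0.1561]
ee_rot: [[-1.0, 0.001, -0.0], [0.001, 1.0, 0.001], [0.0, 0.001, -1.0]]
wrist_force: [-0.1, 0.4, -0.6]
gripper_width: 0.0855
```

```bash
python3 - <<'E'
from h import *
pose();C=cam('wrist');im=vision.snapshot('wrist');cv2.imwrite('pics/w3.png',im)
print(proj(C,[.463,-.293,.052]))
roll(im,C,(.463,-.293),.038)
E
```

```text
t 9.4 tcp [ 0.4618 -0.2923  0.1561] w 0.08548926510541106 F [-0.1496  0.4195 -0.574 ]
[279.5075 212.591 ]
roll [282.6 211.5] [64.6 67. ] [ 0.4659 -0.2903  0.038 ]
```

View pics/w3.png

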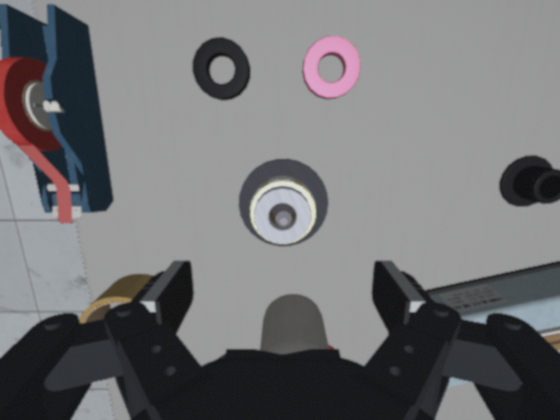

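The aluminium spacer on the narrow roll is centred near (283,215), with the post tip at (284,217).

```bash
python3 - <<'E'
from h import *
C=cam('wrist');im=cv2.imread('pics/w3.png');b,g,r=rgb(im)
m=(b-r>0)&(g>120)&(D(283,214)<32);e=ell(m,(283,215));print(e,ray(C,e[0],.052),ray(C,(284,217),.065))
E
```

```text
((281.9835510253906, 215.11170959472656), (56.322967529296875, 57.49605178833008), 11.980452537536621) [ 0.4656 -0.29    0.052 ] [ 0.4634 -0.2884  0.065 ]
```

>>> move_arm --rows '[[[-0.0025, 0.0025, 0.04], [0, 0, 0], 1], [[-0.0025, 0.0025, 0.08], [0, 0, 0], 1], [[-0.0025, 0.0025, 0.11], [0, 0, 0], 1], [[-0.0025, 0.0025, 0.122], [0, 0, 0], 1], [[-0.0025, 0.0025, 0.122], [0, 0, 0], 0.7], [[-0.0025, 0.0025, 0.122], [0, 0, 0], 0.45], [[-0.0025, 0.0025, 0.122], [0, 0, 0], 0.4], [[-0.0025, 0.0025, 0.122], [0, 0, 0], 0.4], [[-0.0025, 0.0025, 0.122], [0, 0, 0], 0.4], [[-0.0025, 0.0025, 0.122], [0, 0, 0], 0.4]]'

```text
time: 10.45
tcp_pos: [0.4656, -0.2903, 0.0361]
ee_rot: [[-1.0, 0.0, 0.003], [0.0, 1.0, -0.001], [-0.003, -0.001, -1.0]]
wrist_force: [-0.0, 1.7, 9.3]
gripper_width: 0.0482
```

>>> move_arm --rows '[[[0, 0, -0.01], [0, 0, 0], 0.4], [[0, 0, -0.03], [0, 0, 0], 0.4], [[0, 0, -0.06], [0, 0, 0], 0.4], [[0, 0, -0.08], [0, 0, 0], 0.4], [[0, 0, -0.08], [0, 0, 0], 0.4]]'

```text
time: 10.95
tcp_pos: [0.4662, -0.2911, 0.1181]
ee_rot: [[-1.0, 0.001, 0.005], [0.001, 1.0, -0.003], [-0.005, -0.003, -1.0]]
wrist_force: [1.0, -0.4, -0.8]
gripper_width: 0.0479
```

```bash
python3 - <<'E'
from h import *
pose();im=vision.snapshot('wrist');im2=vision.snapshot('side')[150:260,250:370]
cv2.imwrite('pics/w4.png',np.hstack([cv2.resize(im,(450,338)),cv2.resize(im2,(338,310))[:338] if 0 else cv2.copyMakeBorder(cv2.resize(im2,(338,310)),0,28,0,0,cv2.BORDER_CONSTANT)]))
E
```

```text
t 10.95 tcp [ 0.4662 -0.2911  0.1181] w 0.0479181033388408 F [ 0.957  -0.4314 -0.8189]
```

View pics/w4.png

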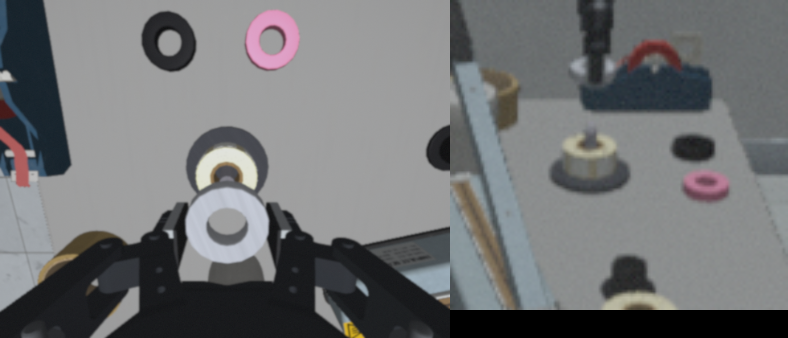

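The spacer is held (ring at about (282,280) in the full frame), but the 48 mm width is odd. Checking its offset from the jaws and its tilt.

```bash
python3 - <<'E'
from h import *
s=pose();C=cam('wrist');im=vision.snapshot('wrist');b,g,r=rgb(im)
m=(g>125)&(b>=g)&(D(282,280)<60)
e=ell(m,(282,280));print(e)
for z in (.125,.130,.135):
    p=ray(C,e[0],z);print(z,p-s['tcp_pos'], 'diam', np.linalg.norm(ray(C,(e[0][0]-e[1][1]/2,e[0][1]),z)-ray(C,(e[0][0]+e[1][1]/2,e[0][1]),z)))
x0,y0=190,200
c=im[y0:y0+150,x0:x0+190].copy();cv2.imwrite('pics/c4.png',cv2.resize(c,None,fx=4,fy=4,interpolation=cv2.INTER_CUBIC))
E
```

```text
t 11.05 tcp [ 0.4648 -0.2903  0.1153] w 0.04795966786749734 F [-0.0944  0.8198 -1.12  ]
((281.1216735839844, 282.1221618652344), (110.92557525634766, 123.57177734375), 88.84764862060547)
0.125 [0.0043 0.001  0.0097] diam 0.06043167425602694
0.13 [0.0016 0.001  0.0147] diam 0.058152925520605074
0.135 [-0.0012  0.0011  0.0197] diam 0.05587417678518316
```

View pics/c4.png

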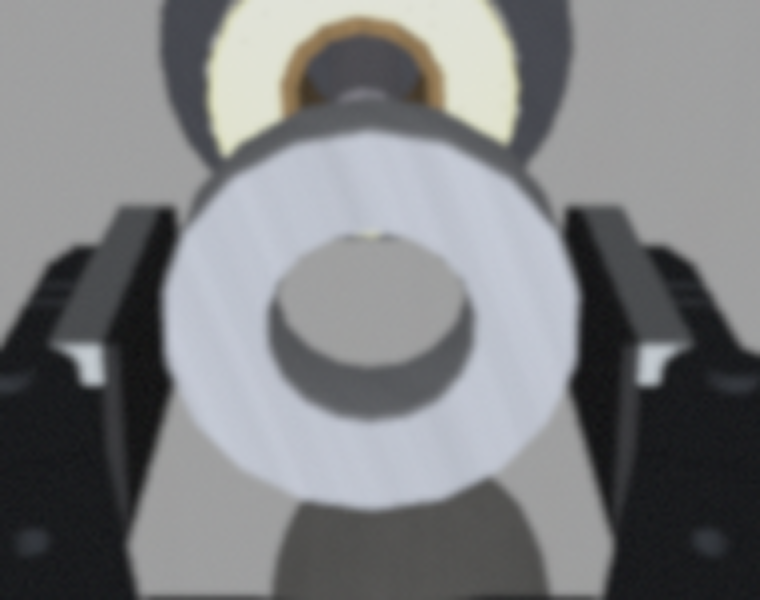

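>>> move_arm --rows '[[[0.004, 0.046, 0], [0, 0, 0], 0.4], [[0.008, 0.092, 0], [0, 0, 0], 0.4], [[0.012, 0.138, 0], [0, 0, 0], 0.4], [[0.016, 0.184, 0], [0, 0, 0], 0.4], [[0.02, 0.23, 0], [0, 0, 0], 0.4], [[0.025, 0.276, 0], [0, 0, 0], 0.4], [[0.03, 0.322, 0], [0, 0, 0], 0.4], [[0.035, 0.368, 0], [0, 0, 0], 0.4], [[0.039, 0.414, 0], [0, 0, 0], 0.4], [[0.043, 0.45, 0], [0, 0, 0], 0.4]]'

```text
time: 12.1
tcp_pos: [0.4206, 0.1626, 0.1136]
ee_rot: [[-1.0, -0.002, -0.001], [-0.002, 1.0, -0.0], [0.001, -0.0, -1.0]]
wrist_force: [1.5, 0.9, -0.2]
gripper_width: 0.0481
```

>>> move_arm --rows '[[[0, 0.02, 0], [0, 0, 0], 0.4], [[0, 0.02, 0], [0, 0, 0], 0.4], [[0, 0.02, 0], [0, 0, 0], 0.4]]'

```text
time: 12.4
tcp_pos: [0.4211, 0.1797, 0.1136]
ee_rot: [[-1.0, -0.001, -0.001], [-0.001, 1.0, -0.001], [0.001, -0.001, -1.0]]
wrist_force: [0.5, -0.2, -0.3]
gripper_width: 0.0481
```

```bash
python3 - <<'E'
from h import *
s=pose();C=cam('wrist');im=vision.snapshot('wrist')
print('tip px expected',proj(C,[.4218,.18,.084]))
cv2.imwrite('pics/w5.png',cv2.resize(im[130:350,170:400],None,fx=2.5,fy=2.5,interpolation=cv2.INTER_CUBIC))
E
```

```text
t 12.4 tcp [0.4211 0.1797 0.1136] w 0.048111544618700014 F [ 0.5266 -0.1826 -0.3375]
tip px expected [280.2773 245.0015]
```

View pics/w5.png

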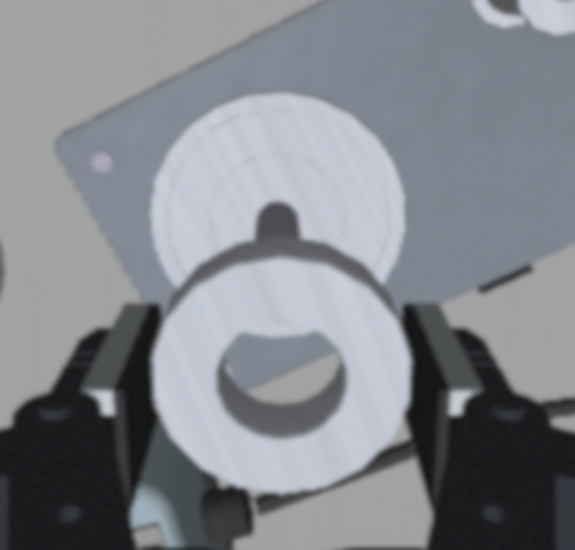

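Spindle and ring line up within about 1 mm: the spindle column is 281, the ring column is 283, and the platter centre back-projects to x = 0.422. Lowering now.

>>> move_arm --rows '[[[0, 0, 0.02], [0, 0, 0], 0.4], [[0, 0, 0.04], [0, 0, 0], 0.4], [[0, 0, 0.06], [0, 0, 0], 0.4], [[0, 0, 0.08], [0, 0, 0], 0.4], [[0, 0, 0.087], [0, 0, 0], 0.4], [[0, 0, 0.091], [0, 0, 0], 0.4], [[0, 0, 0.091], [0, 0, 0], 0.4]]'

```text
time: 13.15
tcp_pos: [0.4218, 0.1793, 0.0233]
ee_rot: [[-1.0, 0.001, -0.0], [0.001, 1.0, -0.0], [0.0, -0.0, -1.0]]
wrist_force: [0.3, 0.6, -0.6]
gripper_width: 0.048
```

>>> move_arm --rows '[[[0, 0, 0.002], [0, 0, 0], 0.4], [[0, 0, 0.004], [0, 0, 0], 0.4], [[0, 0, 0.005], [0, 0, 0], 0.4], [[0, 0, 0.005], [0, 0, 0], 0.4]]'

```text
time: 13.55
tcp_pos: [0.4217, 0.18, 0.0184]
ee_rot: [[-1.0, 0.0, 0.0], [0.0, 1.0, 0.0], [-0.0, 0.0, -1.0]]
wrist_force: [0.2, 0.2, -1.2]
gripper_width: 0.0479
```

>>> move_arm --rows '[[[0, 0, 0.0015], [0, 0, 0], 0.4], [[0, 0, 0.0015], [0, 0, 0], 0.4], [[0, 0, 0.001], [0, 0, 0], 0.8], [[0, 0, 0.001], [0, 0, 0], 1], [[0, 0, 0.001], [0, 0, 0], 1], [[0, 0, 0.001], [0, 0, 0], 1], [[0, 0, -0.03], [0, 0, 0], 1], [[0, 0, -0.07], [0, 0, 0], 1], [[0, 0, -0.11], [0, 0, 0], 1], [[0, 0, -0.13], [0, 0, 0], 1]]'

```text
time: 14.55
tcp_pos: [0.4225, 0.1803, 0.1511]
ee_rot: [[-1.0, 0.0, 0.003], [0.0, 1.0, 0.001], [-0.003, 0.001, -1.0]]
wrist_force: [0.5, -0.3, -0.7]
gripper_width: 0.0851
```

```bash
python3 - <<'E'
from h import *
s=pose();C=cam('wrist');im=vision.snapshot('wrist')
cv2.imwrite('pics/w6.png',cv2.resize(im[150:270,200:360],None,fx=4,fy=4,interpolation=cv2.INTER_CUBIC))
E
```

```text
t 14.55 tcp [0.4225 0.1803 0.1511] w 0.08514964637837175 F [ 0.464  -0.2699 -0.7046]
```

View pics/w6.png

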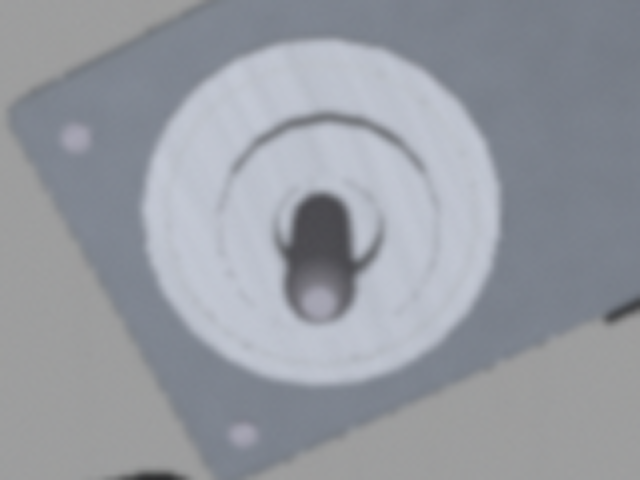

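The spacer lies flat and concentric on the platter (ring centre about (281,203) full-frame). Going for the narrow roll.

>>> move_arm --rows '[[[-0.004, -0.046, 0], [0, 0, 0], 1], [[-0.008, -0.092, 0], [0, 0, 0], 1], [[-0.012, -0.138, 0], [0, 0, 0], 1], [[-0.016, -0.184, 0], [0, 0, 0], 1], [[-0.02, -0.23, 0], [0, 0, 0], 1], [[-0.025, -0.276, 0], [0, 0, 0], 1], [[-0.03, -0.322, 0], [0, 0, 0], 1], [[-0.035, -0.368, 0], [0, 0, 0], 1], [[-0.039, -0.414, 0], [0, 0, 0], 1], [[-0.042, -0.45, 0], [0, 0, 0], 1]]'

```text
time: 15.6
tcp_pos: [0.4631, -0.2731, 0.1479]
ee_rot: [[-1.0, 0.002, -0.0], [0.002, 1.0, -0.001], [0.0, -0.001, -1.0]]
wrist_force: [1.0, 0.3, 0.3]
gripper_width: 0.0853
```

>>> move_arm --rows '[[[0, -0.02, 0], [0, 0, 0], 1], [[0, -0.02, 0], [0, 0, 0], 1], [[0, -0.02, 0], [0, 0, 0], 1]]'

```text
time: 15.9
tcp_pos: [0.4632, -0.2899, 0.1477]
ee_rot: [[-1.0, 0.001, -0.001], [0.001, 1.0, 0.001], [0.001, 0.001, -1.0]]
wrist_force: [0.9, 1.1, 0.7]
gripper_width: 0.0855
```

```bash
python3 - <<'E'
from h import *
s=pose();C=cam('wrist');im=vision.snapshot('wrist')
roll(im,C,(.465,-.29),.038)
b,g,r=rgb(im);u,v=proj(C,[.464,-.2925,.01]);m=(im.max(2)<100)&(D(u,v)<60);e=ell(m,(u,v));print('foot',e,ray(C,e[0],.01))
cv2.imwrite('pics/w7.png',cv2.resize(im[130:290,200:360],None,fx=3.5,fy=3.5))
E
```

```text
t 15.9 tcp [ 0.4632 -0.2899  0.1477] w 0.08551157516677711 F [0.8663 1.0982 0.7404]
roll [279.8 212.7] [66.6 69. ] [ 0.466  -0.2903  0.038 ]
foot ((280.40087890625, 202.6118621826172), (88.80570220947266, 90.45195007324219), 87.1914291381836) [ 0.4639 -0.2899  0.01  ]
```

>>> move_arm --rows '[[[-0.002, 0, 0.045], [0, 0, 0], 1], [[-0.002, 0, 0.09], [0, 0, 0], 1], [[-0.002, 0, 0.12], [0, 0, 0], 1], [[-0.002, 0, 0.13], [0, 0, 0], 1], [[-0.002, 0, 0.13], [0, 0, 0], 0.6], [[-0.002, 0, 0.13], [0, 0, 0], 0.5], [[-0.002, 0, 0.13], [0, 0, 0], 0.5], [[-0.002, 0, 0.13], [0, 0, 0], 0.5], [[-0.002, 0, 0.13], [0, 0, 0], 0.5]]'

```text
time: 16.85
tcp_pos: [0.4665, -0.2905, 0.0198]
ee_rot: [[-1.0, 0.0, 0.002], [0.0, 1.0, -0.001], [-0.002, -0.001, -1.0]]
wrist_force: [-1.6, 0.4, 8.4]
gripper_width: 0.0592
```

>>> move_arm --rows '[[[0, 0, -0.02], [0, 0, 0], 0.5], [[0, 0, -0.05], [0, 0, 0], 0.5], [[0, 0, -0.09], [0, 0, 0], 0.5], [[0, 0, -0.105], [0, 0, 0], 0.5], [[0, 0, -0.105], [0, 0, 0], 0.5], [[0, 0, -0.105], [0, 0, 0], 0.5]]'

```text
time: 17.45
tcp_pos: [0.4655, -0.2901, 0.1235]
ee_rot: [[-1.0, 0.0, 0.001], [0.0, 1.0, -0.0], [-0.001, -0.0, -1.0]]
wrist_force: [0.8, 0.8, -1.5]
gripper_width: 0.0594
```

```bash
python3 - <<'E'
from h import *
s=pose();C=cam('wrist');im=vision.snapshot('wrist');cv2.imwrite('pics/w8.png',im)
z=s['tcp_pos'][2]+.02;p=s['tcp_pos'];e=roll(im,C,p[:2],z,90);print('rel',ray(C,e[0],z)-p)
E
```

```text
t 17.45 tcp [ 0.4655 -0.2901  0.1235] w 0.059365066529183316 F [ 0.7846  0.828  -1.459 ]
roll [282.3 280.1] [118.4 129.1] [ 0.4632 -0.2885  0.1435]
rel [-0.0024  0.0016  0.02  ]
```

>>> move_arm --rows '[[[0.004, 0.046, 0], [0, 0, 0], 0.5], [[0.008, 0.092, 0], [0, 0, 0], 0.5], [[0.012, 0.138, 0], [0, 0, 0], 0.5], [[0.016, 0.184, 0], [0, 0, 0], 0.5], [[0.02, 0.23, 0], [0, 0, 0], 0.5], [[0.025, 0.276, 0], [0, 0, 0], 0.5], [[0.03, 0.322, 0], [0, 0, 0], 0.5], [[0.035, 0.368, 0], [0, 0, 0], 0.5], [[0.039, 0.414, 0], [0, 0, 0], 0.5], [[0.043, 0.45, 0], [0, 0, 0], 0.5]]'

```text
time: 18.5
tcp_pos: [0.4215, 0.1626, 0.1222]
ee_rot: [[-1.0, -0.002, -0.002], [-0.002, 1.0, -0.0], [0.002, -0.0, -1.0]]
wrist_force: [0.5, -0.2, -0.6]
gripper_width: 0.0592
```

>>> move_arm --rows '[[[0, 0.02, 0], [0, 0, 0], 0.5], [[0, 0.02, 0], [0, 0, 0], 0.5], [[0, 0.02, 0.02], [0, 0, 0], 0.5], [[0, 0.02, 0.04], [0, 0, 0], 0.5], [[0, 0.02, 0.06], [0, 0, 0], 0.5], [[0, 0.02, 0.072], [0, 0, 0], 0.5], [[0, 0.02, 0.077], [0, 0, 0], 0.5], [[0, 0.02, 0.077], [0, 0, 0], 0.5]]'

```text
time: 19.3
tcp_pos: [0.4221, 0.1789, 0.0454]
ee_rot: [[-1.0, 0.001, -0.002], [0.001, 1.0, -0.001], [0.002, -0.001, -1.0]]
wrist_force: [0.9, 0.1, 0.4]
gripper_width: 0.0589
```

>>> move_arm --rows '[[[0, 0.001, 0.001], [0, 0, 0], 0.5], [[0, 0.001, 0.002], [0, 0, 0], 0.5], [[0, 0.001, 0.002], [0, 0, 0], 0.5]]'

```text
time: 19.6
tcp_pos: [0.4229, 0.181, 0.0447]
ee_rot: [[-1.0, 0.0, 0.001], [0.0, 1.0, 0.0], [-0.001, 0.0, -1.0]]
wrist_force: [0.3, -1.1, -0.1]
gripper_width: 0.059
```

>>> move_arm --rows '[[[0, 0, 0], [0, 0, 0], 0.8], [[0, 0, 0], [0, 0, 0], 1], [[0, 0, 0], [0, 0, 0], 1], [[0, 0, 0], [0, 0, 0], 1], [[0, 0, -0.03], [0, 0, 0], 1], [[0, 0, -0.07], [0, 0, 0], 1], [[0, 0, -0.11], [0, 0, 0], 1], [[0, 0, -0.11], [0, 0, 0], 1], [[0, 0, -0.11], [0, 0, 0], 1]]'

```text
time: 20.5
tcp_pos: [0.4231, 0.1812, 0.1551]
ee_rot: [[-1.0, 0.0, 0.002], [0.0, 1.0, 0.001], [-0.002, 0.001, -1.0]]
wrist_force: [-0.6, -0.7, 0.5]
gripper_width: 0.0856
```

```bash
python3 - <<'E'
from h import *
s=pose();C=cam('wrist');im=vision.snapshot('wrist')
roll(im,C,(.421,.18),.062)
cv2.imwrite('pics/w9.png',cv2.resize(im[100:330,20:400],None,fx=2,fy=2))
E
```

```text
t 20.5 tcp [0.4231 0.1812 0.1551] w 0.0855988375537959 F [-0.5899 -0.7233  0.4956]
roll [282.1 213.7] [71.  72.8] [0.4224 0.1827 0.062 ]
```

View pics/w9.png

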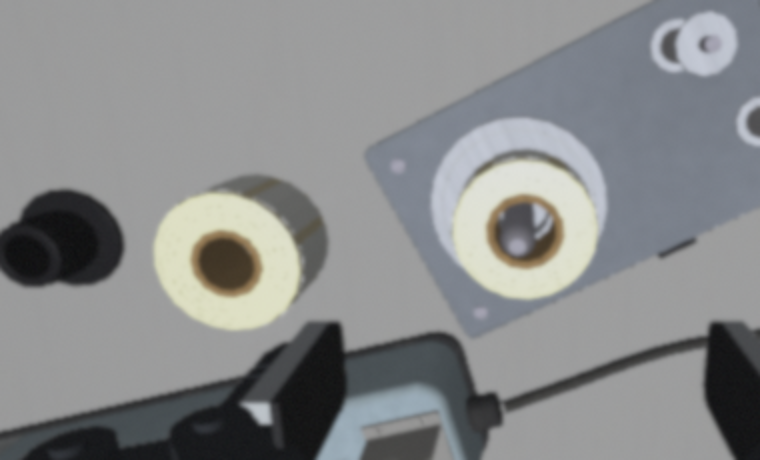

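Narrow roll sits on the spacer round the spindle (centre (282,214) full-frame). The wide roll and keeper stand upright on the bench. Next: wide roll to the post.

>>> move_arm --rows '[[[-0.007, -0.045, 0], [0, 0, 0], 1], [[-0.014, -0.09, 0], [0, 0, 0], 1], [[-0.0196, -0.125, 0], [0, 0, 0], 1], [[-0.0196, -0.1337, 0.03], [0, 0, 0], 1], [[-0.0196, -0.1337, 0.075], [0, 0, 0], 1], [[-0.0196, -0.1337, 0.12], [0, 0, 0], 1], [[-0.0196, -0.1337, 0.145], [0, 0, 0], 1], [[-0.0196, -0.1337, 0.145], [0, 0, 0], 1], [[-0.0196, -0.1337, 0.145], [0, 0, 0], 0.6], [[-0.0196, -0.1337, 0.145], [0, 0, 0], 0.6]]'

```text
time: 21.55
tcp_pos: [0.4424, 0.0473, 0.0102]
ee_rot: [[-1.0, 0.0, 0.0], [0.0, 1.0, 0.0], [-0.0, 0.0, -1.0]]
wrist_force: [-1.1, 0.1, -0.9]
gripper_width: 0.0654
```

>>> move_arm --rows '[[[0, 0, 0], [0, 0, 0], 0.6], [[0, 0, 0], [0, 0, 0], 0.6], [[0, 0, 0], [0, 0, 0], 0.6]]'

```text
time: 21.85
tcp_pos: [0.4428, 0.0473, 0.01]
ee_rot: [[-1.0, 0.0, 0.002], [0.0, 1.0, 0.0], [-0.002, 0.0, -1.0]]
wrist_force: [1.2, -0.5, 1.8]
gripper_width: 0.0651
```

>>> move_arm --rows '[[[0, 0, -0.03], [0, 0, 0], 0.6], [[0, 0, -0.07], [0, 0, 0], 0.6], [[0, 0, -0.1], [0, 0, 0], 0.6], [[-0.003, -0.046, -0.1], [0, 0, 0], 0.6], [[-0.006, -0.092, -0.1], [0, 0, 0], 0.6], [[-0.009, -0.138, -0.1], [0, 0, 0], 0.6], [[-0.012, -0.184, -0.1], [0, 0, 0], 0.6], [[-0.015, -0.23, -0.1], [0, 0, 0], 0.6], [[-0.018, -0.276, -0.1], [0, 0, 0], 0.6], [[-0.021, -0.315, -0.1], [0, 0, 0], 0.6]]'

```text
time: 22.85
tcp_pos: [0.4626, -0.2706, 0.1096]
ee_rot: [[-1.0, 0.002, 0.0], [0.002, 1.0, -0.001], [-0.0, -0.001, -1.0]]
wrist_force: [1.0, 1.2, -1.5]
gripper_width: 0.0653
```

>>> move_arm --rows '[[[0, -0.022, 0], [0, 0, 0], 0.6], [[0, -0.022, 0], [0, 0, 0], 0.6], [[0, -0.022, 0], [0, 0, 0], 0.6]]'

```text
time: 23.15
tcp_pos: [0.4628, -0.2898, 0.1093]
ee_rot: [[-1.0, 0.001, -0.0], [0.001, 1.0, 0.0], [0.0, 0.0, -1.0]]
wrist_force: [0.0, 0.4, -2.6]
gripper_width: 0.0655
```

```bash
python3 - <<'E'
from h import *
s=pose();C=cam('wrist');im=vision.snapshot('wrist')
z=s['tcp_pos'][2]+.032;p=s['tcp_pos'];e=roll(im,C,p[:2],z,95);print('rel',ray(C,e[0],z)-p)
u,v=proj(C,[.464,-.290,.01]);print(u,v);m=(im.max(2)<100)&(D(u,v)<60)
ys,xs=np.nonzero(m&(np.indices(m.shape)[0]<v+15));w=[(y,xs[ys==y].min(),xs[ys==y].max()) for y in range(int(v)-50,int(v)+15,8) if (ys==y).any()];print(w)
E
```

```text
t 23.15 tcp [ 0.4628 -0.2898  0.1093] w 0.06545418883448653 F [ 0.0233  0.4319 -2.6199]
roll [282.2 295.6] [133.9 159.1] [ 0.461  -0.2882  0.1413]
rel [-0.0017  0.0015  0.032 ]
279.9923446622079 214.1618278111528
[(164, np.int64(270), np.int64(290)), (172, np.int64(251), np.int64(310)), (180, np.int64(242), np.int64(319)), (188, np.int64(236), np.int64(324)), (196, np.int64(232), np.int64(328)), (204, np.int64(229), np.int64(331)), (212, np.int64(229), np.int64(332)), (220, np.int64(229), np.int64(331)), (228, np.int64(231), np.int64(330))]
```

>>> move_arm --rows '[[[-0.002, 0, 0], [0, 0, 0], 0.6], [[-0.002, 0, 0.02], [0, 0, 0], 0.6], [[-0.002, 0, 0.04], [0, 0, 0], 0.6], [[-0.002, 0, 0.06], [0, 0, 0], 0.6], [[-0.002, 0, 0.08], [0, 0, 0], 0.6], [[-0.002, 0, 0.087], [0, 0, 0], 0.6], [[-0.002, 0, 0.089], [0, 0, 0], 0.6], [[-0.002, 0, 0.089], [0, 0, 0], 0.6]]'

```text
time: 24.0
tcp_pos: [0.4655, -0.289, 0.0208]
ee_rot: [[-1.0, -0.001, 0.0], [-0.001, 1.0, 0.0], [-0.0, 0.0, -1.0]]
wrist_force: [0.3, -0.3, -0.9]
gripper_width: 0.0651
```

>>> move_arm --rows '[[[0, 0, 0.0015], [0, 0, 0], 0.6], [[0, 0, 0.0015], [0, 0, 0], 0.6]]'

```text
time: 24.2
tcp_pos: [0.466, -0.2897, 0.0201]
ee_rot: [[-1.0, -0.0, 0.002], [-0.0, 1.0, -0.001], [-0.002, -0.001, -1.0]]
wrist_force: [-0.8, 1.4, 6.6]
gripper_width: 0.0654
```

>>> move_arm --rows '[[[0, 0, 0], [0, 0, 0], 0.8], [[0, 0, 0], [0, 0, 0], 1], [[0, 0, 0], [0, 0, 0], 1], [[0, 0, -0.03], [0, 0, 0], 1], [[0, 0, -0.07], [0, 0, 0], 1], [[0, 0, -0.11], [0, 0, 0], 1], [[0, 0, -0.13], [0, 0, 0], 1], [[0, 0, -0.13], [0, 0, 0], 1]]'

```text
time: 25.0
tcp_pos: [0.4667, -0.2908, 0.152]
ee_rot: [[-1.0, 0.001, 0.005], [0.001, 1.0, -0.003], [-0.005, -0.003, -1.0]]
wrist_force: [0.3, -0.4, 0.2]
gripper_width: 0.0855
```

```bash
python3 - <<'E'
from h import *
s=pose();C=cam('wrist');im=vision.snapshot('wrist')
roll(im,C,(.465,-.29),.052)
cv2.imwrite('pics/w10.png',cv2.resize(im[100:330,180:400],None,fx=2.5,fy=2.5))
E
```

```text
t 25.0 tcp [ 0.4667 -0.2908  0.152 ] w 0.08548832228060428 F [ 0.2688 -0.3536  0.23  ]
roll [283.9 212.6] [76.8 79.3] [ 0.4674 -0.2881  0.052 ]
```

View pics/w10.png

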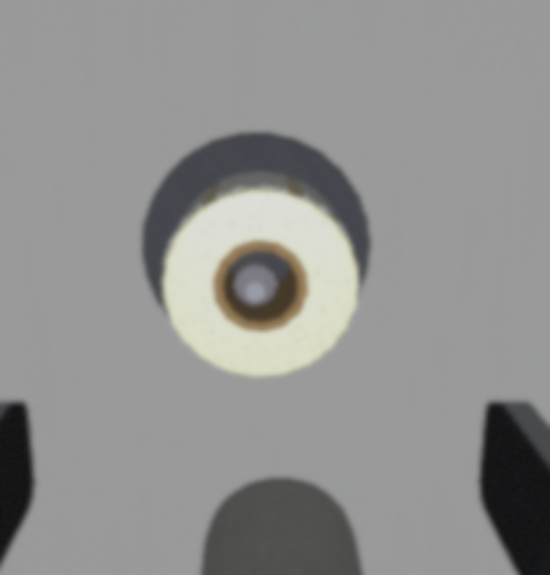

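>>> move_arm --rows '[[[0.004, 0.046, 0], [0, 0, 0], 1], [[0.008, 0.092, 0], [0, 0, 0], 1], [[0.012, 0.138, 0], [0, 0, 0], 1], [[0.016, 0.184, 0], [0, 0, 0], 1], [[0.02, 0.225, 0], [0, 0, 0], 1], [[0.022, 0.24, 0], [0, 0, 0], 1], [[0.022, 0.24, 0], [0, 0, 0], 1], [[0.022, 0.24, 0], [0, 0, 0], 1]]'

```text
time: 25.85
tcp_pos: [0.4428, -0.0501, 0.148]
ee_rot: [[-1.0, -0.0, -0.002], [-0.0, 1.0, -0.0], [0.002, -0.0, -1.0]]
wrist_force: [0.1, -1.1, 0.6]
gripper_width: 0.0852
```

```bash
python3 - <<'E'
from h import *
s=pose();C=cam('wrist');im=vision.snapshot('wrist');cv2.imwrite('pics/w11.png',im)
u,v=proj(C,[.444,-.05,.005]);m=(im.max(2)<70)&(D(u,v)<60);e=ell(m,(u,v));print(u,v,e,ray(C,e[0],.012))
E
```

```text
t 25.85 tcp [ 0.4428 -0.0501  0.148 ] w 0.08517749202201695 F [ 0.1073 -1.0696  0.6123]
280.786694123801 201.75946409449546 ((281.83953857421875, 201.5178985595703), (48.54352569580078, 49.727630615234375), 94.0970230102539) [ 0.4421 -0.049   0.012 ]
```

Wide roll stands flat on the foot round the post (centre (284,213)), and the keeper is where I left it. Fetching the keeper.

>>> move_arm --rows '[[[-0.001, 0.0005, 0.045], [0, 0, 0], 1], [[-0.001, 0.0005, 0.09], [0, 0, 0], 1], [[-0.001, 0.0005, 0.125], [0, 0, 0], 0.8], [[-0.001, 0.0005, 0.136], [0, 0, 0], 0.7], [[-0.001, 0.0005, 0.136], [0, 0, 0], 0.2], [[-0.001, 0.0005, 0.136], [0, 0, 0], 0.2], [[-0.001, 0.0005, 0.136], [0, 0, 0], 0.2], [[-0.001, 0.0005, 0.136], [0, 0, 0], 0.2], [[-0.001, 0.0005, 0.136], [0, 0, 0], 0.2], [[-0.001, 0.0005, 0.136], [0, 0, 0], 0.2]]'

```text
time: 26.9
tcp_pos: [0.4449, -0.0493, 0.0136]
ee_rot: [[-1.0, 0.0, 0.002], [0.0, 1.0, -0.0], [-0.002, -0.0, -1.0]]
wrist_force: [-0.2, 0.2, 9.6]
gripper_width: 0.0313
```

>>> move_arm --rows '[[[0, 0, -0.03], [0, 0, 0], 0.2], [[0, 0, -0.07], [0, 0, 0], 0.2], [[0, 0, -0.112], [0, 0, 0], 0.2], [[0.004, 0.046, -0.112], [0, 0, 0], 0.2], [[0.008, 0.092, -0.112], [0, 0, 0], 0.2], [[0.013, 0.138, -0.112], [0, 0, 0], 0.2], [[0.019, 0.184, -0.112], [0, 0, 0], 0.2], [[0.0225, 0.22, -0.112], [0, 0, 0], 0.2], [[0.0225, 0.2295, -0.112], [0, 0, 0], 0.2], [[0.0225, 0.2295, -0.112], [0, 0, 0], 0.2]]'

```text
time: 27.9
tcp_pos: [0.4216, 0.1818, 0.1249]
ee_rot: [[-1.0, -0.003, 0.0], [-0.003, 1.0, 0.0], [-0.0, 0.0, -1.0]]
wrist_force: [-0.8, -0.2, -1.0]
gripper_width: 0.0314
```

```bash
python3 - <<'E'
from h import *
s=pose();C=cam('wrist');im=vision.snapshot('wrist')
print('tip',proj(C,[.422,.18,.084]));roll(im,C,(.422,.182),.062)
cv2.imwrite('pics/w12.png',cv2.resize(im[130:350,170:400],None,fx=2.5,fy=2.5,interpolation=cv2.INTER_CUBIC))
E
```

```text
t 27.9 tcp [0.4216 0.1818 0.1249] w 0.03144231724750733 F [-0.7595 -0.1725 -1.0168]
tip [277.0678 237.9407]
roll [281.3 226.5] [78.2 81.7] [0.4215 0.1827 0.062 ]
```

View pics/w12.png

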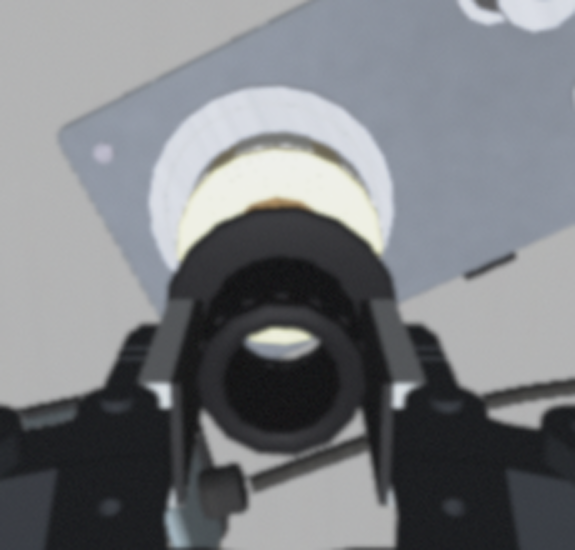

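>>> move_arm --rows '[[[0, -0.001, 0], [0, 0, 0], 0.2], [[0, -0.001, 0.01], [0, 0, 0], 0.2], [[0, -0.001, 0.02], [0, 0, 0], 0.2], [[0, -0.001, 0.03], [0, 0, 0], 0.2], [[0, -0.001, 0.04], [0, 0, 0], 0.2], [[0, -0.001, 0.046], [0, 0, 0], 0.2], [[0, -0.001, 0.048], [0, 0, 0], 0.2], [[0, -0.001, 0.048], [0, 0, 0], 0.2]]'

```text
time: 28.75
tcp_pos: [0.4217, 0.1792, 0.0764]
ee_rot: [[-1.0, 0.0, -0.001], [0.0, 1.0, -0.0], [0.001, -0.0, -1.0]]
wrist_force: [-0.2, 0.1, -0.6]
gripper_width: 0.0312
```

>>> move_arm --rows '[[[0, 0, 0.001], [0, 0, 0], 0.2], [[0, 0, 0.0015], [0, 0, 0], 0.2], [[0, 0, 0.0015], [0, 0, 0], 0.2]]'

```text
time: 29.05
tcp_pos: [0.422, 0.1794, 0.0757]
ee_rot: [[-1.0, 0.0, 0.001], [0.0, 1.0, 0.0], [-0.001, 0.0, -1.0]]
wrist_force: [1.0, -0.3, 1.6]
gripper_width: 0.0314
```

>>> move_arm --rows '[[[0, 0, 0], [0, 0, 0], 0.5], [[0, 0, 0], [0, 0, 0], 0.7], [[0, 0, 0], [0, 0, 0], 0.8], [[0, 0, -0.02], [0, 0, 0], 0.9], [[0, 0, -0.05], [0, 0, 0], 1], [[0, 0, -0.09], [0, 0, 0], 1], [[0, 0, -0.13], [0, 0, 0], 1], [[0, 0.03, -0.14], [0, 0, 0], 1], [[0, 0.03, -0.14], [0, 0, 0], 1]]'

```text
time: 29.95
tcp_pos: [0.4226, 0.2131, 0.2175]
ee_rot: [[-1.0, -0.003, 0.004], [-0.003, 1.0, 0.004], [-0.004, 0.004, -1.0]]
wrist_force: [-0.4, 0.7, -0.4]
gripper_width: 0.0848
```

```bash
python3 - <<'E'
from h import *
s=pose();C=cam('wrist');im=vision.snapshot('wrist');sd=vision.snapshot('side')
a=cv2.resize(im[90:290,120:360],(480,400),interpolation=cv2.INTER_CUBIC)
b=cv2.resize(sd[260:340,290:354],(320,400),interpolation=cv2.INTER_CUBIC)
cv2.imwrite('pics/w13.png',np.hstack([a,b]))
E
```

```text
t 29.95 tcp [0.4226 0.2131 0.2175] w 0.08479362766563149 F [-0.3734  0.7145 -0.4366]
```

View pics/w13.png

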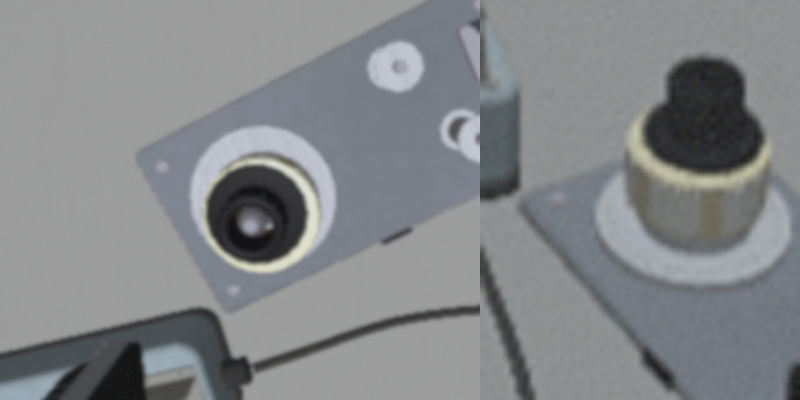

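Keeper is seated knob up on the narrow roll, flush in both views (about (256,213) px in the left crop). Handing in with the arm clear.

```bash
python3 - <<'E'
from h import *
print(workorder.hand_in()); pose()
E
```

```text
the job is handed in; nothing more can be done
None
the job is handed in; nothing more can be done
```

I handed the job in at about 30 s on the robot's clock; hand-in gives no verdict.

**What I did**
1. I took the keeper off and stood it on the clear bench, then stood the wide roll beside it.
2. I put the aluminium spacer from the storage post on the platter; the pink and black rings were decoys.
3. I put the narrow roll on the spacer, the wide roll on the storage post, and the keeper back on top, knob up.

**What the last checks showed**
- **Unwinder:** wrist and side views show the keeper flush on the narrow roll, round the spindle. The roll sits about 2–3 mm off the spindle axis, within the slack of its bore.
- **Spacer:** it was flat and concentric when I placed it. It is now hidden under the roll, and I could not see it again.
- **Storage post:** the wide roll was flat on the foot, round the post.
- **Forces:** the highest wrist reading at the end of a move was under 10 N.
- **Bystanders:** the arm's paths stayed clear of the date stamp, tape and sugar shaker. I took no final picture of all three.

**What disagreed**
- The gripper read 48 mm on the 50 mm spacer. A close crop showed it centred and level, so I carried on.
- The top and wrist cameras differed by about 4–5 mm on the unwinder's position across the bench (y), more than the stated 2 mm. I went by the wrist camera.

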